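Count to the third bay and push its gel frame home

ROBOT

A 7-joint arm with a two-finger parallel gripper is mounted at the origin on the work surface. World frame = base frame: x ahead of the robot, y to its left, z up, the work surface at z = 0. Lengths are in mm, angles in rad, forces in N, time in s.
With the tool pointing down it reaches from about 400 to 875 mm from the base axis. Payload 6.5 kg.
Tool frame: the origin (TCP) lies at the very end of the fingers, on their centre line; the grasp point (between the pads) lies 19 mm behind it; z points along the fingers, y is the line along which they close (so a half turn about z gives the same grasp; the last joint's range is limited). The gripper opens to 85 mm and grips with 20 to 120 N. Pads are 22 mm wide; open, the fingers measure 114 mm over their backs; the gripper's body (76 mm by 85 mm) begins 54 mm behind the grasp point. The pads swing forward as they close: fully open they stand 13 mm farther back than shut.
Start: joints at [-1.286, 0.536, -0.004, 1.538, 0.003, 1.067, -0.071], TCP at [223.367, 610.408, 231.29] pointing down, gripper open.
Joint ranges: [-2.7, 2.7], [-0.37, 2.16], [-1.27, 1.26], [0.24, 2.4], [-1.31, 4.45], [0.19, 1.91], [-2.76, 2.76]. Speed limits (rad/s): [2.39, 2.39, 3.14, 3.14, 3.14, 3.14, 3.14].

INTERFACE

Orientations are given as a rotation vector (axis times angle).
In Python, from station import ctrl gives the robot as it stands. The module is installed in compiled form; this text tells all that it offers. Calls block until the motion is done:
- ctrl.reach(position, orientation): joint-space move of the TCP to a pose.
- ctrl.move_linear(position, rate=150, orientation=None, force_limit=None): straight line of the TCP; orientation=None keeps the orientation; rate is the mean speed in mm/s. With force_limit (N) it stops when the force on the tool has changed by that much, and returns True; else False.
- ctrl.set_joints(angles): joint-space move.
- ctrl.let_go() and ctrl.close(f_grip=None): open the fingers fully, or close them until they stop; f_grip is the grip in N (None keeps the last).
- ctrl.wait(seconds).
- ctrl.solve_ik(position, orientation): joint angles nearest the present ones, or None.
- ctrl.observe(): the state.
- ctrl.snapshot(name): name is "side" or "top"; returns (picture, depth): 480x640x3 uint8, blue, green, red; 480x640 float32, mm along the optical axis (not along the pixel's ray), 0 where there is no reading.
- ctrl.camera_params(name): a dict with "fovy" (degrees; the focal length in pixels is half the picture's height over the tangent of half this angle, whatever the lens; pixels are square), "cx", "cy" (the principal point, pixels), "R" (3x3) and "t" (3): a world point X has camera coordinates R X + t. Camera axes: x right, y down, z forward; pixel columns grow to the right and rows downward; lengths in mm; the calibration is good to about 2 mm. A picture is of the moment at which its call begins. camera_params takes no time and is no camera call.
A pose or a line that the arm cannot do raises ctrl.PlanningError and nothing moves.
- ctrl.job_done(): hands the job in; it is judged then, once.
The state is a dict: "time": time; "qpos": joint angles; "qvel": joint speeds; "tau": joint torques, N m; "tool_pos": TCP position; "tool_rot": TCP orientation; "ft_force": force on the tool from outside, world axes, zero at the start; "ft_torque": the same for the moment, N m; "gripper_width": finger opening in mm; "grasp_force": force on a finger pad.
Only numpy, scipy, OpenCV 4.12 (cv2) and the standard library are available. Lean on these libraries where they do the work, as an engineer would, in place of code of your own. Each camera call takes 0.05 s, during which the arm holds its last target. There are 200 camera calls.

TASK

Starting on top of the end post that carries the steel latch, run a fingertip lightly along the top of the gel frame rack, touching the divider tops in turn and counting the gaps, as far as the third gap from the latch end (empty gaps count too). Then push the gel frame that stands half out of that third gap fully home against the back of the rack, without gripping or lifting anything. Leave the other two frames sticking out as they are, and leave the barn door leaf, thumbscrew knob and lamp base alone.

Things in the scene. Friction and masses are not known exactly. Their poses are not given: they have to be found in the camera images.
- rack: fixed wooden gel frame rack, 234 mm wide, 122 mm high; origin on the bench under its middle, x to its back, y to its left, z up. Bays open to -x: six gaps 14 mm wide at y = +80, +48, +16, -16, -48, -80 mm. Base board 15 mm thick, x = -80 to +57 mm. Divider fronts at x = -47 mm. Its front bar lies folded down on the bench, x = -86 to -120 mm, 10 mm high
- rack_back (a point): point on the front face of the rack's lower back rail (rack x = +45 mm, y = 0), 32 mm above the bench. The back rails stop the frames: a frame fully home touches them with its back edge, has its origin at rack x = -5 mm and still stands 8 mm out of the divider fronts
- latch: steel latch, swung open, fixed on the front of the left or the right end post: a 24 x 44 mm plate, its leaf juts 55 mm forward and down with a red tip. It marks the end to count from. Origin: on the post's front face at the hinge, 64 mm above the bench, rack y = +102 or -102 mm; axes as the rack's. The other post has only a flat brass plate
- frame_a: aluminium gel frame, 100 x 100 x 4 mm, open middle, about 75 g, loose, on edge in a bay, half out (origin at rack x = -30 to -45 mm). Origin: middle of its lower edge, 15 mm above the bench; x along the bay to the rack's back, y across its thickness, z up. Front edge at its x = -50 mm, top 115 mm above the bench. The three are alike; any may be in any place
- frame_b: aluminium gel frame, 100 x 100 x 4 mm, open middle, about 75 g, loose, on edge in a bay, half out (origin at rack x = -30 to -45 mm). Origin: middle of its lower edge, 15 mm above the bench; x along the bay to the rack's back, y across its thickness, z up. Front edge at its x = -50 mm, top 115 mm above the bench. The three are alike; any may be in any place
- frame_c: aluminium gel frame, 100 x 100 x 4 mm, open middle, about 75 g, loose, on edge in a bay, half out (origin at rack x = -30 to -45 mm). Origin: middle of its lower edge, 15 mm above the bench; x along the bay to the rack's back, y across its thickness, z up. Front edge at its x = -50 mm, top 115 mm above the bench. The three are alike; any may be in any place
- post_left: fixed end post of the rack on its left (+y) side, centred at y = +102 mm in the rack's frame, 30 mm wide, from x = -47 to +57 mm, with a flat top 122 mm above the bench. Origin: at rack x = -1 mm, on the base board (15 mm above the bench)
- post_right: fixed end post of the rack on its right (-y) side, centred at y = -102 mm in the rack's frame, 30 mm wide, from x = -47 to +57 mm, with a flat top 122 mm above the bench. Origin: at rack x = -1 mm, on the base board (15 mm above the bench)
- divider_1: fixed divider of the rack, number 1 from the left, centred at y = +64 mm in the rack's frame; 18 mm thick, from x = -47 to +45 mm, with a half-round top whose crown is 122 mm above the bench. Origin: at rack x = -1 mm, on the base board (15 mm above the bench)
- divider_2: fixed divider of the rack, number 2 from the left, centred at y = +32 mm in the rack's frame; 18 mm thick, from x = -47 to +45 mm, with a half-round top whose crown is 122 mm above the bench. Origin: at rack x = -1 mm, on the base board (15 mm above the bench)
- divider_3: fixed divider of the rack, number 3 from the left, centred at y = +0 mm in the rack's frame; 18 mm thick, from x = -47 to +45 mm, with a half-round top whose crown is 122 mm above the bench. Origin: at rack x = -1 mm, on the base board (15 mm above the bench)
- divider_4: fixed divider of the rack, number 4 from the left, centred at y = -32 mm in the rack's frame; 18 mm thick, from x = -47 to +45 mm, with a half-round top whose crown is 122 mm above the bench. Origin: at rack x = -1 mm, on the base board (15 mm above the bench)
- divider_5: fixed divider of the rack, number 5 from the left, centred at y = -64 mm in the rack's frame; 18 mm thick, from x = -47 to +45 mm, with a half-round top whose crown is 122 mm above the bench. Origin: at rack x = -1 mm, on the base board (15 mm above the bench)
- barn_door_leaf: loose black steel barn door leaf, 109 x 130 mm, up to 10 mm high, lying on the bench beside the rack; origin at the middle of its underside. Leave it alone
- thumbscrew_knob: loose brass thumbscrew, 26 mm across the head, standing 40 mm high on its head in front of the rack; origin at the middle of its underside. Leave it alone
- lamp_base: loose grey ceramic lamp base, 48 mm round with 66 mm ears, 32 mm high, beside the rack; origin at the middle of its underside. Leave it alone

How it is judged:
By the outcome, as a careful person would: the job done as asked, in the order asked, and still so for the second after the job is handed in, with the robot touching nothing.
It also fails if it takes over 48 s, if anything falls off the work surface, if the arm or the gripper's body presses on something with over 40 N, if the wrist force passes 120 N, or if a joint passes its speed limit or range.

## Working session

There is one attempt and no reset: what is moved stays moved. The work goes in short steps, each a Python script; the robot and the scene stay as the last script left them, time stands still between calls to the robot, and variables do not carry over. Pictures are saved under pics/ and viewed, at most 10 in all, crops included, and the job is handed in when it is done.

```bash
mkdir -p pics; python3 - <<'E'
from station import ctrl
import cv2,numpy as np
for n in("top","side"):
    p,d=ctrl.snapshot(n); cv2.imwrite(f"pics/{n}0.png",p); np.savez(f"{n}0.npz",p=p,d=d)
    c=ctrl.camera_params(n); print(n,c,(d>0).mean())
o=ctrl.observe(); print(o["time"],o["tool_pos"],o["tool_rot"],o["ft_force"])
E
```

```text
top {'fovy': 43.80668950010741, 'cx': 312.0670513567663, 'cy': 236.06565597005041, 'R': array([[ 0.01708468, -0.99977364, -0.01267965],
       [-0.98764329, -0.01489881, -0.15600885],
       [ 0.15578463,  0.01518834, -0.98767427]]), 't': array([  29.76008287,  560.65328337, 1086.30434461])} 0.9962467447916666
side {'fovy': 57.647594473173505, 'cx': 310.9442300825, 'cy': 241.40429719505943, 'R': array([[ 0.72911237, -0.68411155, -0.01966074],
       [-0.4193154 , -0.42382515, -0.80283674],
       [ 0.54089717,  0.59360225, -0.59587467]]), 't': array([-400.72397206,  302.85121473,  440.5100507 ])} 0.9961686197916667
0.1 [223.20976569 609.88262577 230.49706415] [-5.48048700e-01 -3.09330796e+00  2.43225212e-03] [-0.0036262   1.4208655   0.04137689]
```

View pics/top0.png

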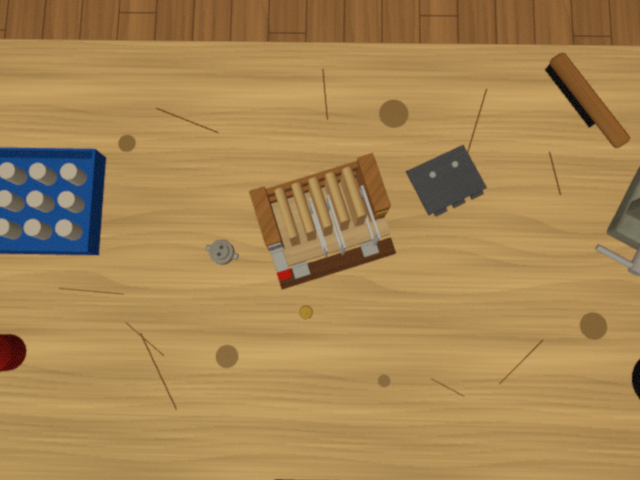

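View pics/side0.png

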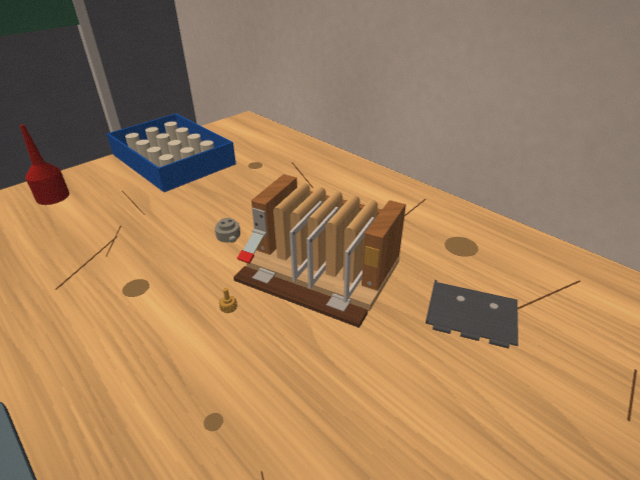

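The top view shows the latch with its red tip at (285,274), on the left (+y) post. Frames stand out at about (318,225), (335,222) and (370,213). The side view agrees: latch at (255,240), brass plate at (372,255). Next I fit the rack from the depth points at top height.

```bash
cat > h.py <<'E'
from station import ctrl
import numpy as np, cv2
from scipy.spatial.transform import Rotation as Ro
def cloud(n,d):
    c=ctrl.camera_params(n); f=240/np.tan(np.radians(c["fovy"]/2))
    v,u=np.mgrid[:480,:640]
    P=np.stack([(u-c["cx"])/f*d,(v-c["cy"])/f*d,d],-1)
    return (P-c["t"])@c["R"]
E
python3 - <<'E'
from h import *
for n,(u0,u1,v0,v1) in (("top",(235,400,145,295)),("side",(225,420,165,330))):
    z=np.load(n+"0.npz"); W=cloud(n,z["d"]); p=z["p"]
    m=np.zeros((480,640),bool); m[v0:v1,u0:u1]=1
    hs=W[...,2][m]; print(n,"z hist",np.histogram(hs,bins=[-10,-3,3,8,12,18,60,100,112,116,119,121,123,125,130,150]))
    t=m&(W[...,2]>117)&(W[...,2]<128)
    pts=W[t]; r=cv2.minAreaRect(pts[:,:2].astype(np.float32)); print("rect",r, np.median(pts[:,2]))
    b=p.astype(int); red=m&(b[...,2]>150)&(b[...,1]<60)&(b[...,0]<60); print("red",np.median(W[red],0))
    bx=cv2.boxPoints(r); print(bx)
    e=(bx[1]-bx[0],bx[2]-bx[1]); y=max(e,key=np.linalg.norm); y=y/np.linalg.norm(y); y*=np.sign(y[1])
    X=np.array([y[1],-y[0]]); o=np.array(r[0])-5*X   # rect centre is rack x=+5
    print("origin",o,"yaw",np.arctan2(X[1],X[0]))
    L=(W[...,:2]-o)@np.array([X,y]).T
    f=m&(W[...,2]>104)&(W[...,2]<126)&(L[...,0]<-50)&(L[...,0]>-110)
    for k in (80,48,16,-16,-48,-80):
        g=f&(abs(L[...,1]-k)<14); 
        if g.sum()>5: print(k,g.sum(),np.percentile(L[g][:,0],[1,5,50]),np.median(L[g][:,1]),np.median(W[g][:,2]))
    s=m&(W[...,2]>119)&(L[...,0]>-40)&(L[...,0]<40); print(np.histogram(L[s][:,1],bins=np.arange(-120,121,8))[0])
E
```

```text
top z hist (array([1810, 9626, 1176, 1529, 2383, 1390, 1297,  586,  627, 1007, 1399,
       1300,  480,   54,    0]), array([-10,  -3,   3,   8,  12,  18,  60, 100, 112, 116, 119, 121, 123,
       125, 130, 150]))
rect ((595.1865844726562, 18.326248168945312), (147.49542236328125, 234.03712463378906), 18.373411178588867) 120.7973674087474
red [487.0094731   90.25291827  44.35543963]
[[ 488.3131   106.13357]
 [ 562.0836  -115.97291]
 [ 702.06006  -69.48107]
 [ 628.28955  152.6254 ]]
origin [590.44147253  16.75020528] yaw 0.32067645
16 23 [-65.73287666 -65.49680842 -58.38755826] 16.414446710139735 114.34955537503599
-16 31 [-69.83783229 -69.25557127 -60.88257889] -15.80808747662795 113.60765724639303
-80 39 [-72.36305574 -71.61530914 -62.46514659] -79.3252081232589 113.21824154955311
[ 77 143 147 137  20   0 110 112   0   0 113 119   1   1  99 116   1   2
 105 114   0   2 104 115   2  18 144 146 144  81]
side z hist (array([    0, 13665,  1033,  1951,  2561,  3530,  2951,  1648,   879,
         688,   463,  1368,   973,     5,     0]), array([-10,  -3,   3,   8,  12,  18,  60, 100, 112, 116, 119, 121, 123,
       125, 130, 150]))
rect ((591.4215698242188, 20.055938720703125), (150.43008422851562, 234.94798278808594), 18.157119750976562) 122.43596484946717
red [484.55427143  90.7232991   46.13404386]
[[ 483.3441    108.241585]
 [ 556.5596   -115.00731 ]
 [ 699.499     -68.12971 ]
 [ 626.28357   155.11919 ]]
origin [586.67054272  18.49781787] yaw 0.31690186
16 62 [-64.91183687 -64.05335596 -59.32242647] 14.28311103483292 112.71458595173385
-16 71 [-68.8205476  -68.22140048 -62.00600723] -17.680139934811983 112.07626719248238
-80 70 [-70.38145325 -69.64509462 -62.52598741] -81.723197984249 112.50305762017726
[113 134 134 133   8   0 144  83   0   2 138  76   0   3 137  61   0   7
 136  57   0  10 127  57   0  49 103 100 100  46]
```

The lateral fit is good: 234 mm wide, with six gaps in the right places. The frame fronts stretched the depth direction, so I refit x from the post tops alone.

```bash
python3 - <<'E'
from h import *
for n,o,a in (("top",[590.44,16.75],.3207),("side",[586.67,18.5],.3169)):
    z=np.load(n+"0.npz"); W=cloud(n,z["d"])
    R=np.array([[np.cos(a),np.sin(a)],[-np.sin(a),np.cos(a)]]); L=(W[...,:2]-o)@R.T
    m=(W[...,2]>117)&(W[...,2]<128)&(abs(L[...,0])<110)&(abs(L[...,1])>92)&(abs(L[...,1])<125)
    for s in(1,-1):
        q=L[m&(np.sign(L[...,1])==s)]; r=cv2.minAreaRect(q.astype(np.float32)); print(n,s,len(q),r,np.percentile(q[:,0],[1,99]))
    # all top pts rear part for yaw
    f=(W[...,2]>104)&(W[...,2]<126)&(L[...,0]<-30)&(L[...,0]>-130)
    k=(abs(L[...,1]-16)<7)&f; print("frame x range",np.percentile(L[k][:,0],[0,2,98]),L[k][:,1].mean())
E
```

```text
top 1 797 ((26.339723587036133, 104.52264404296875), (104.82644653320312, 24.9848575592041), 0.010909998789429665) [-24.62200617  77.32008342]
top -1 772 ((26.316125869750977, -104.48052215576172), (104.52239990234375, 24.98499870300293), 0.0583464652299881) [-24.33659737  76.8899108 ]
frame x range [-65.76842756 -65.60187288 -31.33112   ] 16.182510754755445
side 1 444 ((27.605640411376953, 104.75326538085938), (25.43153953552246, 103.97474670410156), 89.99397277832031) [-24.18798043  78.50330572]
side -1 706 ((28.106475830078125, -104.64740753173828), (104.18316650390625, 25.339256286621094), 0.20593462884426117) [-23.39403746  78.87849971]
frame x range [-65.2345527  -64.4242928  -31.70049917] 14.729996831468439
```

```bash
cat >> h.py <<'E'
O=np.array([609.5,24.5]); A=.319
Xr=np.array([np.cos(A),np.sin(A),0]); Yr=np.array([-np.sin(A),np.cos(A),0])
def w(x,y,z): return np.array([O[0],O[1],0])+x*Xr+y*Yr+np.array([0,0,z])
def ori(s): 
    y=s*Xr; zz=np.array([0,0,-1.]); return Ro.from_matrix(np.c_[np.cross(y,zz),y,zz]).as_rotvec()
E
python3 - <<'E'
from h import *
for s in(1,-1): print(s,[ (None if q is None else np.round(q,2)) for q in (ctrl.solve_ik(w(5,102,150),ori(s)),ctrl.solve_ik(w(-130,16,65),ori(s)))])
s=min((1,-1),key=lambda s:abs(ctrl.solve_ik(w(5,102,150),ori(s))[6]) if ctrl.solve_ik(w(5,102,150),ori(s)) is not None else 9)
print(s)
ctrl.close(20)
ctrl.reach(w(5,102,200),ori(s))
ctrl.move_linear(w(5,102,135),rate=100)
ctrl.wait(.3); f0=ctrl.observe()["ft_force"]
hit=ctrl.move_linear(w(5,102,115),rate=12,force_limit=1.5)
o=ctrl.observe(); print(hit,o["time"],o["tool_pos"],o["ft_force"],f0,o["gripper_width"])
ctrl.wait(.2);o=ctrl.observe(); print(o["tool_pos"],o["ft_force"])
p,d=ctrl.snapshot("side"); cv2.imwrite("pics/s1.png",cv2.resize(p[120:340,180:460],None,fx=2.5,fy=2.5))
E
```

```text
1 [array([-0.57,  0.57,  0.4 ,  1.77, -0.28,  0.86,  0.27]), array([-0.34,  0.54,  0.31,  2.1 , -0.31,  0.54,  0.52])]
-1 [array([-0.99,  0.83,  1.09,  1.8 , -0.85,  1.06, -2.4 ]), array([-0.87,  0.87,  1.08,  2.13, -1.08,  0.87, -1.93])]
1
True 5.1917 [582.24664313 122.88902443 122.15664984] [-1.31022253 -0.13101236  4.85591293] [-0.18566862  0.41223601  0.38680173] 0.4012272266779525
[582.24014455 122.92116783 122.14849306] [-0.10124927  0.02583652  5.7565542 ]
```

View pics/s1.png

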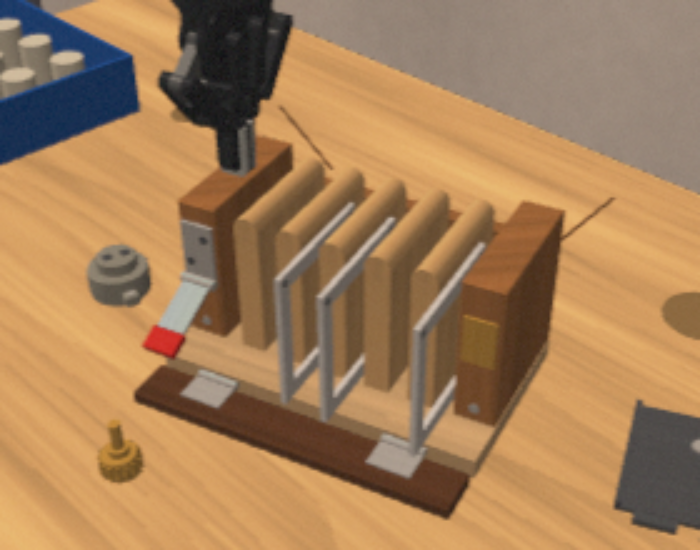

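The crop shows the closed tip resting on the latch post's top, around (237,170), with contact measured at z = 122.1. The nearest frame in gap 3 is at (285,285). Now I slide along with light force control.

```bash
python3 - <<'E'
from h import *
o=ctrl.observe(); z=o["tool_pos"][2]-.1; t0=o["time"]
for y in np.arange(98,15,-4.1):
    ctrl.move_linear(w(5,y,z),rate=25)
    o=ctrl.observe(); F=o["ft_force"]; fz=F[2]-.39
    print(round(y,1),round(z,2),np.round(o["tool_pos"][2],2),np.round(F,1),round(o["time"]-t0,1))
    z=np.clip(z+np.clip(.1*(fz-3),-.15,.3),121.75,122.6)
E
```

```text
98.0 122.05 122.19 [ 0.3 -1.2  2.3] 0.3
93.9 121.95 122.16 [-1.9  3.2  3.8] 0.6
89.8 121.99 122.14 [-0.8  2.7  4.3] 1.0
85.7 122.08 122.12 [-0.7  2.9  5. ] 1.3
81.6 122.24 122.08 [0.3 1.  3.1] 1.6
77.5 122.2 121.83 [ 0.7  0.6 -0.2] 1.9
73.4 122.05 122.1 [-1.2  0.6  2.1] 2.2
69.3 121.93 122.08 [0.4 0.8 2.4] 2.5
65.2 121.83 122.06 [-0.4  1.6  4.4] 2.9
61.1 121.92 122.04 [-0.   1.8  4.8] 3.2
57.0 122.07 121.99 [-0.   0.9  2.9] 3.5
52.9 122.02 121.57 [ 0.2 -0.2 -0.4] 3.8
48.8 121.87 121.79 [ 0.6  0.1 -0.3] 4.1
44.7 121.75 121.79 [ 0.2  1.  -0.7] 4.4
40.6 121.75 122.02 [-0.1  1.5  2.9] 4.8
36.5 121.75 122.04 [-0.2  1.9  4.5] 5.1
32.4 121.87 122.05 [-0.2  1.5  4.9] 5.4
28.3 122.01 122.07 [-0.3  1.7  3.9] 5.7
24.2 122.06 121.9 [-0.2  0.7  3.7] 6.0
20.1 122.09 121.67 [-0.1 -0.1  0.4] 6.3
16.0 121.94 121.9 [ 0.3  0.6 -1. ] 6.6
```

Touches came in order: post, divider 1, divider 2, and the tip is now over gap 3. Next I lift, go to the front and push.

```bash
python3 - <<'E'
from h import *
ctrl.move_linear(w(5,16,150),rate=120)
ctrl.move_linear(w(-135,16,150),rate=150)
ctrl.move_linear(w(-135,16,72),rate=100)
ctrl.wait(.3); f0=ctrl.observe()["ft_force"]
ctrl.move_linear(w(-108,16,72),rate=60)
hit=ctrl.move_linear(w(-60,16,72),rate=25,force_limit=5)
o=ctrl.observe(); P=o["tool_pos"]-w(0,0,0); F=o["ft_force"]-f0
print(hit,o["time"],P@Xr,P@Yr,P[2],F@Xr,F@Yr)
ctrl.wait(.2);o=ctrl.observe();P=o["tool_pos"]-w(0,0,0);print(P@Xr,(o["ft_force"]-f0)@Xr)
p,d=ctrl.snapshot("side"); cv2.imwrite("pics/s2.png",cv2.resize(p[120:340,180:460],None,fx=2.5,fy=2.5))
E
```

```text
True 16.5583 -79.56920882457544 16.21277665684353 71.58406158854481 -1.3586811932651035 0.4226163028802721
-79.93713670112884 -0.8634910172870521
```

View pics/s2.png

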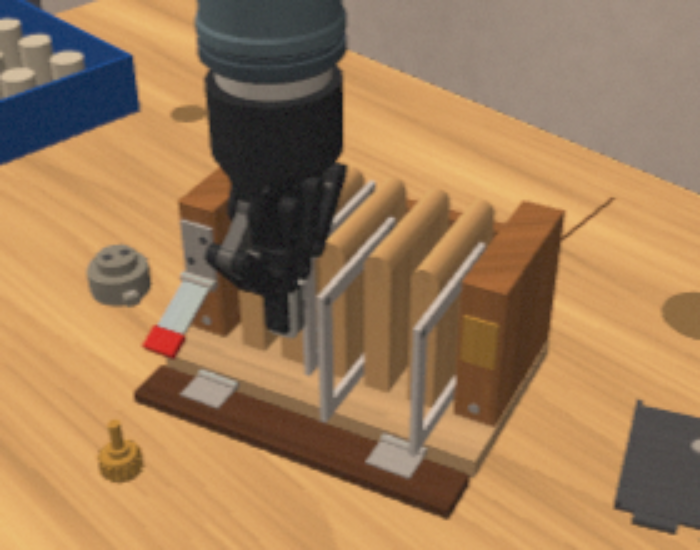

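The crop shows the tip behind the frame edge at (310,330), partly pushed in. The residual force is only 1 N, so the stop was probably a transient. I push on, more slowly.

```bash
python3 - <<'E'
from h import *
for k in range(4):
    hit=ctrl.move_linear(w(-58,16,72),rate=15,force_limit=7)
    o=ctrl.observe(); P=o["tool_pos"]-w(0,0,0); print(hit,o["time"],P@Xr,o["ft_force"]@Xr)
    ctrl.wait(.2);o=ctrl.observe();P=o["tool_pos"]-w(0,0,0);f=o["ft_force"]@Xr;print(P@Xr,f)
    if f<-4 or not hit: break
x=P@Xr
ctrl.move_linear(w(-140,16,72),rate=100)
ctrl.move_linear(w(-140,16,200),rate=150)
ctrl.move_linear(w(-140,200,260),rate=200)
for n in("top","side"):
    p,d=ctrl.snapshot(n); np.savez(n+"2.npz",p=p,d=d)
    if n=="side": cv2.imwrite("pics/s3.png",cv2.resize(p[120:340,180:460],None,fx=2.5,fy=2.5))
for n,o,a in (("top",[610.65,23.47],.3207),("side",[608.3,25.6],.3169)):
  for t in "02":
    z=np.load(n+t+".npz"); W=cloud(n,z["d"])
    R=np.array([[np.cos(a),np.sin(a)],[-np.sin(a),np.cos(a)]]); L=(W[...,:2]-o)@R.T
    f=(W[...,2]>104)&(W[...,2]<120)&(L[...,0]<-30)&(L[...,0]>-130)
    for y in(16,-16,-80):
        k=(abs(L[...,1]-y)<6)&f; print(n,t,y,k.sum(),np.percentile(L[k][:,0],[0,2]))
print(ctrl.observe()["time"])
E
```

```text
True 17.2583 -79.76762531171892 -1.9152397354511237
-79.85776679080674 -2.4635756224779124
True 17.8833 -79.86271357745926 -2.7502715956355432
-79.99952507908206 -2.7197587983594964
True 18.5083 -80.00897250251286 -2.060914307237435
-80.14150701669828 -1.9984659408720198
True 19.1333 -80.17171925695907 -2.367499087246039
-80.28746088613383 -2.4305458557252306
top 0 16 80 [-87.06637246 -86.29592745]
top 0 -16 93 [-91.16653749 -90.20705111]
top 0 -80 109 [-93.75643013 -92.73030446]
top 2 16 36 [-55.6421076  -55.25385826]
top 2 -16 90 [-91.41648001 -90.39009666]
top 2 -80 107 [-93.60717847 -92.62342414]
side 0 16 180 [-88.00002795 -86.81579588]
side 0 -16 187 [-92.13363652 -90.98636991]
side 0 -80 181 [-93.51727985 -92.37804025]
side 2 16 76 [-55.51381583 -55.21588392]
side 2 -16 190 [-91.9492973  -90.86854221]
side 2 -80 179 [-93.04535831 -92.74370236]
22.3
```

View pics/s3.png

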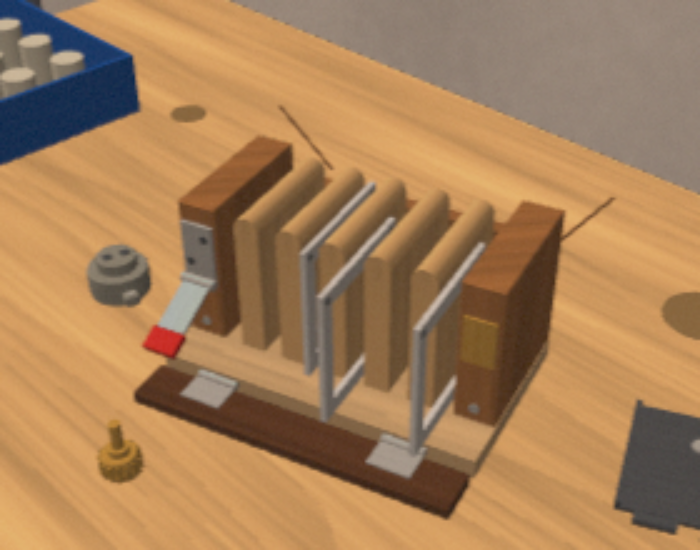

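The crop shows the third-gap frame at (305,255) to (310,372) nearly flush with the dividers, with the others unchanged. Its top front is at -55.4 mm against -55 expected. I check that it stands upright, comparing low against high and with the divider fronts as reference.

```bash
python3 - <<'E'
from h import *
n,o,a="side",[608.3,25.6],.3169
z=np.load("side2.npz"); W=cloud(n,z["d"]); R=np.array([[np.cos(a),np.sin(a)],[-np.sin(a),np.cos(a)]]); L=(W[...,:2]-o)@R.T
for y,h in ((16,5),(-16,5),(32,5),(64,5),(0,4)):
  for lo in (25,40,55,70,85,100):
    k=(abs(L[...,1]-y)<h)&(W[...,2]>lo)&(W[...,2]<lo+15)&(L[...,0]<-35)&(L[...,0]>-110)
    print(y,lo,k.sum(),np.percentile(L[k][:,0],[2,10,30]).round(1) if k.sum()>3 else "")
E
```

```text
16 25 41 [-55.1 -54.4 -53.8]
16 40 35 [-54.9 -54.3 -53.7]
16 55 41 [-55.5 -54.8 -54.1]
16 70 46 [-55.4 -55.  -53.9]
16 85 46 [-54.9 -54.3 -53.4]
16 100 56 [-55.4 -54.8 -52.7]
-16 25 95 [-91.2 -90.  -84.1]
-16 40 46 [-90.9 -90.5 -89.7]
-16 55 42 [-90.9 -90.4 -89.3]
-16 70 49 [-91.1 -90.6 -89.4]
-16 85 45 [-91.2 -90.4 -89.1]
-16 100 134 [-90.7 -90.1 -83.9]
32 25 33 [-47.2 -46.6 -46. ]
32 40 38 [-47.2 -46.5 -46.1]
32 55 32 [-47.3 -46.8 -46.1]
32 70 34 [-47.2 -46.6 -46.2]
32 85 41 [-47.3 -46.7 -46.1]
32 100 42 [-47.5 -46.9 -46.1]
64 25 33 [-47.2 -47.1 -46.3]
64 40 32 [-47.6 -47.2 -46.2]
64 55 35 [-48.2 -47.4 -46.2]
64 70 39 [-47.2 -46.8 -46.1]
64 85 36 [-47.6 -47.  -46.2]
64 100 41 [-47.8 -47.2 -46.1]
0 25 15 [-47.1 -46.4 -45.8]
0 40 14 [-46.5 -46.3 -46. ]
0 55 15 [-46.  -45.8 -45.7]
0 70 7 [-46.5 -46.2 -45.4]
0 85 10 [-47. -47. -46.]
0 100 33 [-47.1 -46.5 -45.9]
```

The frame is upright and stands 8 mm proud of the dividers, so it is fully home.

```bash
python3 -c "
from station import ctrl
print(ctrl.job_done())"
```

```text
the job is handed in; nothing more can be done
None
```

I ran the fingertip lightly from the latch post over dividers 1 and 2 to the third gap, then pushed that gap's frame home (front edge 8 mm proud of the dividers, upright), left the other two frames as they were, and handed the job in after about 22 s.

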